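# Seat the rocking corner of a jig plate

## Task

One corner of the aluminium jig plate does not sit solid. Press down on the yellow corner spots to find the corner that rocks, push it right down and leave it down, and then press the copper shim beside that same corner flat on the plate. Leave the other three shims standing up, and do not pick up or shift the V-block on the plate or any of the loose tools, bottle and jar around it.

Things in the scene. Friction and masses are not known exactly. Their poses are not given: they have to be found in the camera images.
- base: green cast base of the jig, a square 240 mm tray, 34 mm high, with a bolting lug in the middle of its +x and -x sides; bolted down. Origin: centre of its underside; x and y along its sides. In its mouth sits the jig plate. Three of the plate's corners stand on hidden packers and are solid; the fourth, any of the four and not to be told by eye, has a gap of about 8 mm beneath it
- plate_mid (a point): centre of the top of the aluminium jig plate, 220 mm square, 10 mm thick, level at the start, top 40.5 mm above the table. A stiff friction mount at its centre keeps it at whatever tilt it is left. The loose corner sinks about 8 mm under some 7 N at its yellow spot, lands on its packer and stays down; the opposite corner rises as much, and pressing that one rocks it back
- corner_a (a point): middle of the 28 mm yellow spot on the plate's top at its +x +y corner (base axes), 92 mm from the plate's centre along each axis; moves with the plate. Free flat metal all round it: at least 18 mm outward to the plate's sides, 40 mm inward to the shim's tip
- corner_b (a point): middle of the 28 mm yellow spot on the plate's top at its -x +y corner (base axes), 92 mm from the plate's centre along each axis; moves with the plate. Free flat metal all round it: at least 18 mm outward to the plate's sides, 40 mm inward to the shim's tip
- corner_c (a point): middle of the 28 mm yellow spot on the plate's top at its -x -y corner (base axes), 92 mm from the plate's centre along each axis; moves with the plate. Free flat metal all round it: at least 18 mm outward to the plate's sides, 40 mm inward to the shim's tip
- corner_d (a point): middle of the 28 mm yellow spot on the plate's top at its +x -y corner (base axes), 92 mm from the plate's centre along each axis; moves with the plate. Free flat metal all round it: at least 18 mm outward to the plate's sides, 40 mm inward to the shim's tip
- rock_ac (a joint): tilt of the plate (rad) about the diagonal through the other two corners: 0 level, positive = corner a down and corner c up, negative = corner c down and corner a up; a corner that has landed on its low packer reads about 0.06 either way, a solid corner stays within 0.02
- rock_bd (a joint): tilt of the plate (rad) about the diagonal through the other two corners: 0 level, positive = corner b down and corner d up, negative = corner d down and corner b up; a corner that has landed on its low packer reads about 0.06 either way, a solid corner stays within 0.02
- shim_a (a joint): bend of the copper shim tab belonging to corner a (rad): 0 to 0.1 at the start (standing up at about 34 degrees), 0.6 pressed flat on the plate. It yields to 2 to 3 N and stays where it is left
- shim_a_mid (a point): point on the upper face of the shim tab of corner a, 26 mm from its hinge. The tab is 38 mm long, 26 mm wide and 3 mm thick; it is hinged to the plate 50 mm from the plate's centre on the diagonal to corner a and its free end points to that corner, some 20 mm above the plate at the start. When flat its upper face is 3 mm above the plate
- shim_b (a joint): bend of the copper shim tab belonging to corner b (rad): 0 to 0.1 at the start (standing up at about 34 degrees), 0.6 pressed flat on the plate. It yields to 2 to 3 N and stays where it is left
- shim_b_mid (a point): point on the upper face of the shim tab of corner b, 26 mm from its hinge. The tab is 38 mm long, 26 mm wide and 3 mm thick; it is hinged to the plate 50 mm from the plate's centre on the diagonal to corner b and its free end points to that corner, some 20 mm above the plate at the start. When flat its upper face is 3 mm above the plate
- shim_c (a joint): bend of the copper shim tab belonging to corner c (rad): 0 to 0.1 at the start (standing up at about 34 degrees), 0.6 pressed flat on the plate. It yields to 2 to 3 N and stays where it is left
- shim_c_mid (a point): point on the upper face of the shim tab of corner c, 26 mm from its hinge. The tab is 38 mm long, 26 mm wide and 3 mm thick; it is hinged to the plate 50 mm from the plate's centre on the diagonal to corner c and its free end points to that corner, some 20 mm above the plate at the start. When flat its upper face is 3 mm above the plate
- shim_d (a joint): bend of the copper shim tab belonging to corner d (rad): 0 to 0.1 at the start (standing up at about 34 degrees), 0.6 pressed flat on the plate. It yields to 2 to 3 N and stays where it is left
- shim_d_mid (a point): point on the upper face of the shim tab of corner d, 26 mm from its hinge. The tab is 38 mm long, 26 mm wide and 3 mm thick; it is hinged to the plate 50 mm from the plate's centre on the diagonal to corner d and its free end points to that corner, some 20 mm above the plate at the start. When flat its upper face is 3 mm above the plate
- vblock: loose steel V-block, 40 x 34 x 30 mm, standing on the middle of the plate. Origin: centre of its underside
- screwdriver: loose screwdriver lying flat, 200 mm long, yellow handle; origin in its underside, about mid-length
- wrench: loose open-ended steel wrench lying flat, 190 mm long; origin in its underside, about mid-length
- hammer: loose hammer lying flat, 280 mm long, wooden handle; origin in its underside, about mid-length
- socket: loose steel socket standing upright, 28 mm across, 35 mm high; origin: centre of its underside
- oil: loose yellow plastic oil bottle with a red cap, standing, 48 mm across, 85 mm high; origin: centre of its underside
- jar: loose glass jar with a dark metal cap, standing, 60 mm across, 70 mm high; origin: centre of its underside

How it is judged:
On the way, in this order (a step that is already met when the one before it is completed fails the run):
1. the rocking corner has been pressed down, with all four shims still standing ((value of joint any of rock_ac, rock_bd above 0.045 rad or value of joint any of rock_ac, rock_bd below -0.045 rad) and value of joint each of shim_a, shim_b, shim_c, shim_d below 0.3 rad), for 0.2 s.
2. the shim of that corner is pressed flat while the corner is down (((value of joint rock_ac above 0.045 rad and value of joint shim_a above 0.5 rad) or (value of joint rock_bd above 0.045 rad and value of joint shim_b above 0.5 rad) or (value of joint rock_ac below -0.045 rad and value of joint shim_c above 0.5 rad) or (value of joint rock_bd below -0.045 rad and value of joint shim_d above 0.5 rad))), for 0.2 s.
At the end, for the whole second after the job is handed in: The rocking corner is down (plate tilted more than 0.045 rad towards it) and the plate is still, the shim of that corner is flat (more than 0.5 of its 0.6 rad), the other three shims are standing (less than 0.3 rad), and the V-block and loose things are at rest within 30 mm of where they began (((value of joint rock_ac above 0.045 rad and value of joint shim_a above 0.5 rad and value of joint each of shim_b, shim_c, shim_d below 0.3 rad) or (value of joint rock_bd above 0.045 rad and value of joint shim_b above 0.5 rad and value of joint each of shim_a, shim_c, shim_d below 0.3 rad) or (value of joint rock_ac below -0.045 rad and value of joint shim_c above 0.5 rad and value of joint each of shim_a, shim_b, shim_d below 0.3 rad) or (value of joint rock_bd below -0.045 rad and value of joint shim_d above 0.5 rad and value of joint each of shim_a, shim_b, shim_c below 0.3 rad)) and velocity of joint rock_ac between -0.05 and 0.05 rad/s and velocity of joint rock_bd between -0.05 and 0.05 rad/s and distance of each of vblock, screwdriver, wrench, hammer, socket, oil, jar from where it was at the start of the episode below 0.03 m and linear speed of each of vblock, screwdriver, wrench, hammer, socket, oil, jar below 0.05 m/s); the robot touches nothing.
It fails at once if a shim was pressed more than half way at a corner that is not down ((value of joint shim_a above 0.3 rad and not (value of joint rock_ac above 0.045 rad)) or (value of joint shim_b above 0.3 rad and not (value of joint rock_bd above 0.045 rad)) or (value of joint shim_c above 0.3 rad and not (value of joint rock_ac below -0.045 rad)) or (value of joint shim_d above 0.3 rad and not (value of joint rock_bd below -0.045 rad))).
It fails at once if the V-block was lifted or shifted by more than 30 mm (distance of vblock from where it was at the start of the episode above 0.03 m).
It fails at once if a loose tool, the bottle or the jar was picked up, knocked or shifted by more than 30 mm (distance of any of screwdriver, wrench, hammer, socket, oil, jar from where it was at the start of the episode above 0.03 m).
It also fails if it takes over 58 s, if anything falls off the work surface, if the arm or the gripper's body presses on something with over 40 N, if the wrist force passes 120 N, or if a joint passes its speed limit or range.

## Robot

A 6-joint arm with a two-finger parallel gripper is mounted at the origin on the work surface. World frame = base frame: x ahead of the robot, y to its left, z up, the work surface at z = 0. Lengths are in m, angles in rad, forces in N, time in s.
With the tool pointing down it reaches from about 0.325 to 0.85 m from the base axis. Payload 4.4 kg.
Tool frame: the origin (TCP) lies at the very end of the fingers, on their centre line; the grasp point (between the pads) lies 19 mm behind it; z points along the fingers, x is the direction in which the jaws open and shut, and the axes are right-handed (so a half turn about z gives the same grasp; the last joint's range is limited). The gripper opens to 94 mm and grips with 3 to 60 N. Pads are 16 mm wide; open, the fingers measure 119 mm over their backs; the gripper's body (75 mm by 177 mm) begins 78 mm behind the grasp point.
Start: joints at [1.091, 0.207, 1.542, -0, 1.393, -0.15], TCP at [0.186, 0.544, 0.205] pointing down, gripper open.
Joint ranges: [-2.73, 2.73], [-0.86, 2.22], [0.23, 2.46], [-1.11, 4.25], [0.08, 2.63], [-2.82, 2.82]. Speed limits (rad/s): [2.79, 2.79, 3.14, 3.14, 3.14, 3.14].

## Interface

Orientations are given as a unit quaternion [x, y, z, w].
In Python, from bench import * gives the robot as it stands.
- The arm moves only by the tool arm_command, never from a script. Its argument "moves" is text: rows parted by semicolons, each of 7 numbers parted by spaces: the shift along the tool's x, y, z in mm, then the turn, a rotation vector about the tool's x, y, z in units of 10 degrees (1.0 is 10 degrees), then the finger opening in mm, from 0 to 94. In form: dx dy dz wx wy wz jaw; .... A call has exactly 10 rows; each row shifts and turns the pose as measured when the row begins, along the tool's axes as they then stand; what a row does not reach is not made up. A row lasts 1/8 s, in which the tool goes at most 62.5 mm and 10.7 degrees, less where a joint would pass 70% of its speed; a pose out of reach is approached as far as the arm can. A call is refused whole if a number of a shift passes 62.5 or a number of a turn 1, either way. A call with a gripper value outside its range is refused whole. The fingers move at their own pace and stop on an object; "newtons" is the grip in N (left out, the last holds). Time passes only in rows, so rows that do not move let the fingers close, or fill a call up. It gives the time, the measured TCP pose, the force and the opening at its end, in the units of the state.
- get_obs(): the state, without advancing time (a new reading comes with each control period).
- get_image(name): name is "scene" or "top" or "wrist"; returns (picture, depth): 400x640x3 uint8, red, green, blue; 400x640 float32, m along the optical axis (not along the pixel's ray), 0 where there is no reading.
- camera_info(name): a dict with "intrinsics" (3x3 intrinsics, pixels), "R" (3x3) and "t" (3): a world point X has camera coordinates R X + t. Camera axes: x right, y down, z forward; pixel columns grow to the right and rows downward; lengths in m; the calibration is good to about 2 mm. A picture is of the moment at which its call begins: read the wrist's pose just before it. camera_info takes no time and is no camera call; for the wrist camera it gives the pose at the moment of the call.
- hand_in(): hands the job in, once; it reports no verdict.
The state is a dict: "time": time; "q": joint angles; "joint_vel": joint speeds; "tau": joint torques, N m; "tcp_pos": TCP position; "eef_rot": TCP orientation; "force": force on the tool from outside, world axes, zero at the start; "moment": the same for the moment, N m; "grip_width": opening from 0.0 (shut) to 1.0 (fully open).
Only numpy, scipy, OpenCV 4.12 (cv2) and the standard library are available. Lean on these libraries where they do the work, as an engineer would, in place of code of your own. Each camera call takes 0.05 s, during which the arm holds its last target. There are 200 camera calls.

## Working session

There is one attempt and no reset: what is moved stays moved. The work goes in short steps, Python scripts to look and compute and a tool call to move; the robot and the scene stay as the last step left them, time stands still between calls to the robot, and variables do not carry over. Pictures are saved under pics/ and viewed, about 8 in all and at most 12, crops included, and the job is handed in when it is done.

Besides the shell and the picture viewer there is one more tool, called as name(argument=value, ...), one argument or row to a line, values as JSON. arm_command: Moves the arm, as the interface text tells. Its arguments: {"type":"object","properties":{"moves":{"type":"string"},"newtons":{"type":"number"}},"required":["moves"]}

```bash
mkdir -p pics; ls; python3 - <<'E'
from bench import *
import cv2,numpy as np
o=get_obs();print(o)
for n in("top","scene"):
    im,d=get_image(n);cv2.imwrite(f"pics/{n}0.png",im[...,::-1]);np.savez(f"{n}0.npz",im=im,d=d,**camera_info(n));print(camera_info(n))
E
```

```text
pics
{'time': 0.0, 'q': array([ 1.09149750e+00,  2.07418161e-01,  1.54290936e+00,  1.68420203e-06,
        1.39347609e+00, -1.50506230e-01]), 'joint_vel': array([-0.00081179, -0.0004125 , -0.00036516,  0.00153442,  0.00054983,
       -0.00019433]), 'tau': array([-6.92185095e-04, -3.70875692e+01, -2.81412470e+01,  6.95674494e-02,
        3.63554503e-02, -1.58875469e-04]), 'tcp_pos': array([0.18531668, 0.5434926 , 0.20431299]), 'eef_rot': array([ 8.13295519e-01,  5.81849788e-01, -9.85733991e-04,  5.00404279e-04]), 'force': array([ 0.27130334, -0.29794415, -0.44724519]), 'moment': array([ 0.0031246 , -0.04231447,  0.01417162]), 'grip_width': 0.9939584994845787}
{'intrinsics': array([[473.74579016,   0.        , 328.66856987],
       [  0.        , 473.74579016, 189.74712899],
       [  0.        ,   0.        ,   1.        ]]), 'R': array([[-0.01019124, -0.99988815, -0.01094641],
       [-0.99258815,  0.01144135, -0.12098703],
       [ 0.12109874,  0.00963227, -0.99259373]]), 't': array([-0.00799006,  0.50875034,  1.55579959])}
{'intrinsics': array([[392.73420855,   0.        , 323.83392253],
       [  0.        , 392.73420855, 195.57105779],
       [  0.        ,   0.        ,   1.        ]]), 'R': array([[-0.44592404,  0.89505176, -0.00583924],
       [ 0.6384095 ,  0.3134761 , -0.70296945],
       [-0.62736358, -0.3171988 , -0.71119608]]), 't': array([ 0.23938507, -0.28563341,  1.46429819])}
```

View pics/top0.png

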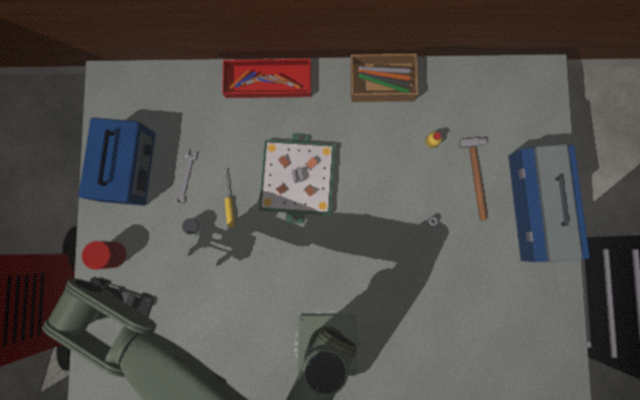

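View pics/scene0.png

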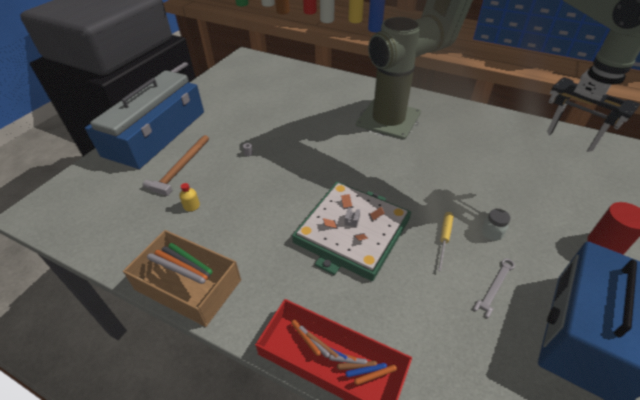

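The top view shows the plate centred near pixel (299,176), with yellow spots near (270,150), (327,148), (322,206) and (266,208). The lugs at (301,137) and (297,216) give base ±x. The scene view agrees. Next I'll measure the spots.

```bash
cat > h.py <<'E'
import cv2,numpy as np
def ray(c,uv,z):
    """world point on plane z seen at pixel uv"""
    K,R,t=c["intrinsics"],c["R"],c["t"]
    d=R.T@np.linalg.inv(K)@np.array([*uv,1.]); o=-R.T@t
    return o+d*(z-o[2])/d[2]
def spots(im,lo=(20,110,110),hi=(32,255,255),amin=15):
    m=cv2.inRange(cv2.cvtColor(im,cv2.COLOR_RGB2HSV),lo,hi)
    n,l,s,c=cv2.connectedComponentsWithStats(m)
    return [(c[i].round(1),s[i,4]) for i in range(1,n) if s[i,4]>=amin]
E
python3 - <<'E'
from h import *
for n in("top","scene"):
    c=np.load(n+"0.npz")
    print(n)
    for uv,a in spots(c["im"],(14,90,90),(34,255,255)): print(uv,a,ray(c,uv,.0405).round(4))
E
```

```text
top
[384.6  76.6] 537 [ 0.8955 -0.2091  0.0405]
[369.8  63.8] 29 [ 0.9418 -0.1594  0.0405]
[400.4  63.9] 84 [ 0.94   -0.2644  0.0405]
[375.8  86.6] 187 [ 0.8605 -0.1782  0.0405]
[432.3 140.3] 149 [ 0.671  -0.3639  0.0405]
[271.4 147.5] 49 [0.6531 0.1779 0.0405]
[326.  150.8] 45 [ 0.6395 -0.006   0.0405]
[228.6 211.5] 201 [0.4386 0.3191 0.0405]
[267.  201.8] 41 [0.4695 0.1917 0.0405]
[322.3 205.4] 50 [0.4554 0.008  0.0405]
scene
[355.5  10.6] 280 [-0.8225 -0.4872  0.0405]
[340.  188.1] 49 [0.4524 0.011  0.0405]
[189.5 199.7] 337 [ 0.6841 -0.3538  0.0405]
[398.2 211.9] 58 [0.4671 0.1942 0.0405]
[446.9 226.5] 248 [0.46   0.3272 0.0405]
[305.8 230.1] 64 [ 0.6365 -0.0033  0.0405]
[190.7 281.7] 2625 [ 0.8956 -0.1726  0.0405]
[368.7 259.4] 78 [0.6503 0.1806 0.0405]
[154.5 271.8] 67 [ 0.9126 -0.2694  0.0405]
[162.4 268.6] 34 [ 0.8971 -0.2587  0.0405]
```

The two views agree within 3 mm, with sides of about 184 mm. The corner positions are a≈(0.652,0.179), b≈(0.468,0.193), c≈(0.454,0.010) and d≈(0.638,-0.005). I'll go to b first with the jaws closed.

arm_command(
  moves="-27 42 0 0 0 0 0; -27 42 0 0 0 0 0; -27 42 0 0 0 0 0; -27 42 0 0 0 0 0; -27 42 0 0 0 0 0; -27 42 0 0 0 0 0; -27 42 0 0 0 0 0; -27 42 10 0 0 0 0; -24 42 20 0 0 0 0; 0 0 20 0 0 0 0",
)

```text
time: 1.35
tcp_pos: [0.4737, 0.1829, 0.1514]
eef_rot: [0.812, 0.583, -0.001, 0.002]
force: [0.4, 1.0, 0.6]
grip_width: 0.008
```

```bash
cat >> h.py <<'E'
from scipy.spatial.transform import Rotation as Ro
P=dict(a=(.6517,.1793),b=(.4683,.193),c=(.4539,.0095),d=(.638,-.0047))
def delta(o,X):
    """tool-axes shift (mm) to world X and the turn (10 deg units) to point straight down"""
    R=Ro.from_quat(o["eef_rot"]);z=R.as_matrix()[:,2]
    w=R.inv().apply(np.cross(z,[0,0,-1]))
    return (R.inv().apply(np.array(X)-o["tcp_pos"])*1000).round(1),np.degrees(w).round(2)/10
E
python3 - <<'E'
from h import *
from bench import *
o=get_obs();print(o["time"],o["tcp_pos"],o["force"],o["grip_width"],delta(o,[*P["b"],.050]))
E
```

```text
1.35 [0.4737122  0.18294885 0.15141771] [0.40585357 1.04854771 0.64206978] 0.007680484086891831 (array([  8.2,  -8.5, 101.4]), array([ 0.008,  0.022, -0.   ]))
```

arm_command(
  moves="4 -4 30 0 0 0 0; 4 -4 30 0 0 0 0; 0 0 25 0 0 0 0; 0 0 10 0 0 0 0; 0 0 4 0 0 0 0; 0 0 2 0 0 0 0; 0 0 2 0 0 0 0; 0 0 2 0 0 0 0; 0 0 2 0 0 0 0; 0 0 2 0 0 0 0",
)

```text
time: 2.6
tcp_pos: [0.4695, 0.1915, 0.0403]
eef_rot: [0.813, 0.582, -0.001, 0.002]
force: [-5.9, -1.6, 17.1]
grip_width: 0.002
```

b stands solid: 17 N at z = 40.3 mm. Next is c.

arm_command(
  moves="0 0 -35 0 0 0 0; 0 0 -30 0 0 0 0; -44 11 0 0 0 0 0; -44 11 0 0 0 0 0; -44 11 0 0 0 0 0; -44 11 0 0 0 0 0; 0 0 20 0 0 0 0; 0 0 20 0 0 0 0; 0 0 8 0 0 0 0; 0 0 2 0 0 0 0",
)

```text
time: 3.85
tcp_pos: [0.458, 0.0046, 0.0602]
eef_rot: [0.813, 0.582, 0.002, 0.005]
force: [0.2, 0.6, -0.3]
grip_width: 0.006
```

```bash
python3 - <<'E'
from h import *
from bench import *
o=get_obs();print(o["time"],o["tcp_pos"],o["force"],o["grip_width"],delta(o,[*P["c"],.0405]))
E
```

```text
3.85 [0.45795768 0.0045577  0.06015815] [ 0.15942965  0.60988927 -0.33573542] 0.00591612824445962 (array([ 3.4, -5.7, 19.6]), array([0.063, 0.013, 0.   ]))
```

arm_command(
  moves="3 -6 5 0 0 0 0; 0 0 5 0 0 0 0; 0 0 3 0 0 0 0; 0 0 2 0 0 0 0; 0 0 2 0 0 0 0; 0 0 2 0 0 0 0; 0 0 2 0 0 0 0; 0 0 2 0 0 0 0; 0 0 2 0 0 0 0; 0 0 2 0 0 0 0",
)

```text
time: 5.1
tcp_pos: [0.455, 0.0097, 0.0356]
eef_rot: [0.813, 0.583, 0.003, 0.006]
force: [-4.0, 0.7, 7.7]
grip_width: 0.006
```

c is yielding: z = 35.6 mm at 7.7 N. I'll push it right down.

arm_command(
  moves="0 0 2 0 0 0 0; 0 0 2 0 0 0 0; 0 0 2 0 0 0 0; 0 0 2 0 0 0 0; 0 0 2 0 0 0 0; 0 0 2 0 0 0 0; 0 0 2 0 0 0 0; 0 0 2 0 0 0 0; 0 0 2 0 0 0 0; 0 0 2 0 0 0 0",
)

```text
time: 6.35
tcp_pos: [0.4551, 0.0096, 0.0325]
eef_rot: [0.812, 0.584, -0.001, 0.003]
force: [-7.3, 0.6, 18.1]
grip_width: 0.001
```

c has landed: it is 8 mm lower and holds 18 N. Next I'll lift off and move over shim c.

arm_command(
  moves="0 0 -25 0 0 0 0; 0 0 -25 0 0 0 0; 0 0 -10 0 0 0 0; 23 13 0 0 0 0 0; 23 13 0 0 0 0 0; 0 0 0 0 0 0 0; 0 0 5 0 0 0 0; 0 0 5 0 0 0 0; 0 0 2 0 0 0 0; 0 0 0 0 0 0 0",
)

```text
time: 7.6
tcp_pos: [0.491, 0.0443, 0.0784]
eef_rot: [0.813, 0.583, -0.004, 0.002]
force: [0.2, -0.1, 0.4]
grip_width: 0.008
```

```bash
python3 - <<'E'
from h import *
from bench import *
o=get_obs();C=np.mean(list(P.values()),0);u=np.array(P["c"])-C;u/=np.hypot(*u)
print(o["time"],o["tcp_pos"],o["force"],o["grip_width"],C,delta(o,[*(C+.076*u),.039]))
im,d=get_image("scene");cv2.imwrite("pics/scene1.png",cv2.resize(im[140:300,250:450,::-1],None,fx=3,fy=3,interpolation=cv2.INTER_CUBIC))
E
```

```text
7.6 [0.49095806 0.04431712 0.0783508 ] [ 0.22108299 -0.13816206  0.39345832] 0.007757758152445276 [0.552975 0.094275] (array([ 2.2,  3.9, 39.3]), array([-0.01 ,  0.046,  0.   ]))
```

View pics/scene1.png

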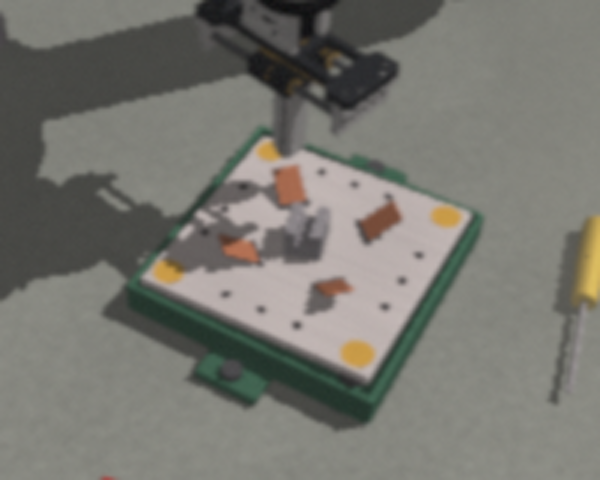

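The picture shows the V-block near crop pixel (308,230), still in place. Near corner a, at (357,353), has risen. The closed fingertips at (290,155) are above shim c at (288,185), and all four shims stand. Pressing the shim next.

arm_command(
  moves="2 4 10 0 0 0 0; 0 0 8 0 0 0 0; 0 0 4 0 0 0 0; 0 0 3 0 0 0 0; 0 0 3 0 0 0 0; 0 0 3 0 0 0 0; 0 0 3 0 0 0 0; 0 0 3 0 0 0 0; 0 0 3 0 0 0 0; 0 0 3 0 0 0 0",
)

```text
time: 8.9
tcp_pos: [0.4965, 0.044, 0.0384]
eef_rot: [0.812, 0.583, -0.005, 0.002]
force: [-11.6, 0.3, 30.0]
grip_width: 0.004
```

The shim is flat: z = 38.4 mm, expected 39, at 30 N. Now I'll lift clear and look.

arm_command(
  moves="0 0 -5 0 0 0 0; 0 0 -15 0 0 0 0; 0 0 -30 0 0 0 0; 0 0 -40 0 0 0 0; 0 0 -40 0 0 0 0; 0 -20 -30 0 0 0 0; 0 -30 0 0 0 0 0; 0 -30 0 0 0 0 0; 0 0 0 0 0 0 0; 0 0 0 0 0 0 0",
)

```text
time: 10.15
tcp_pos: [0.4221, 0.0723, 0.2077]
eef_rot: [0.813, 0.583, -0.0, 0.004]
force: [-0.5, -1.0, 0.1]
grip_width: 0.008
```

```bash
python3 - <<'E'
from h import *
from bench import *
o=get_obs();print(o["time"],o["tcp_pos"],o["force"])
out=[]
for n,(r,c) in dict(scene=(140,250),wrist=None and 0 or (0,0)).items():
    im,d=get_image(n)
    if n=="scene":
        for uv,a in spots(im,(14,90,90),(34,255,255)): print(uv,a,ray(camera_info(n),uv,.0405).round(3))
        cv2.imwrite("pics/scene2.png",cv2.resize(im[140:300,250:450,::-1],None,fx=3,fy=3,interpolation=cv2.INTER_CUBIC))
    else: cv2.imwrite("pics/wrist2.png",im[...,::-1])
E
```

```text
10.15 [0.42209151 0.07228303 0.20774416] [-0.46120444 -1.00900717  0.06291209]
[608.2   1.8] 91 [-1.544  0.723  0.04 ]
[630.6   3.7] 91 [-1.564  0.832  0.04 ]
[340.  189.8] 46 [0.459 0.014 0.041]
[189.4 199.7] 335 [ 0.684 -0.354  0.04 ]
[398.1 211.9] 55 [0.467 0.194 0.04 ]
[447.  226.2] 242 [0.459 0.327 0.04 ]
[305.7 230. ] 61 [ 0.636 -0.004  0.04 ]
[190.7 281.8] 2656 [ 0.896 -0.172  0.04 ]
[368.7 257.5] 75 [0.645 0.178 0.04 ]
[154.6 271.8] 67 [ 0.913 -0.269  0.04 ]
[162.6 268.9] 36 [ 0.898 -0.258  0.04 ]
```

View pics/scene2.png

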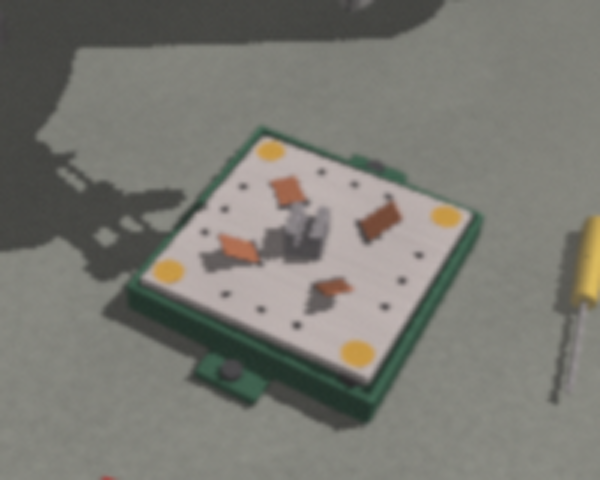

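View pics/wrist2.png

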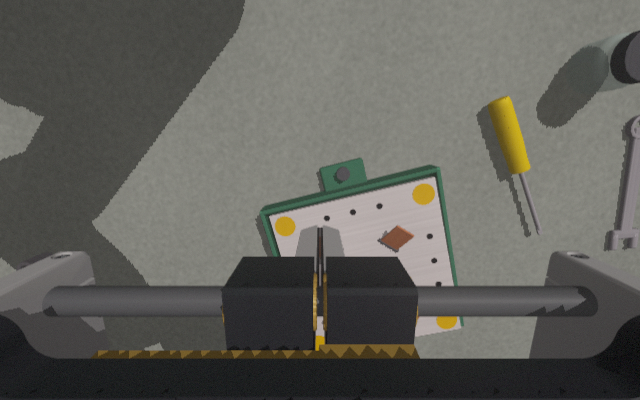

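The scene picture shows shim c at crop (288,192) lying flat with no shadow beneath it, while the other three stand and cast shadows. Spot c is down 1.7 px and spot a up 1.9 px, which matches about 8 mm. The V-block and screwdriver are unmoved. The wrist view shows the tool clear above the plate. Handing in.

```bash
python3 -c "
from bench import *
print(hand_in())"
```

```text
the job is handed in; nothing more can be done
None
```

The rocking corner is c. It is pressed down, its shim is flat, and I handed the job in at about 10 s of the 58 s allowed; no verdict came back.

- **Finding the corner:** I pressed b first, and it was solid, with 17 N at z = 40.3 mm. Corner c gave way under about 8 N and landed 8 mm lower, at z = 32.5 mm with 18 N on it. I did not test a and d, because c had already shown itself.
- **Shim c:** It was pressed down to z = 38.4 mm at 30 N, against an expected 39 mm when flat. I then lifted the arm clear.
- **Last checks:** In the scene image spot c is down 1.7 px and spot a is up 1.9 px, which fits the 8 mm tilt. Shim c lies flat with no shadow, and the other three stand.
- **Loose things:** The V-block looks unmoved. The screwdriver handle and the oil bottle measure within about 1 mm of the start. I did not measure the wrench, hammer, socket or jar again, but the arm did not go down near them.
- **Not measured:** The tilt and shim angles were not read directly; I judged them from contact heights, forces and pictures. None of the checks disagreed.

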